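# Take the bayonet cover off a lantern

### The job

Take the conical cover off the steel lantern: press it down against its spring, turn it anticlockwise (seen from above) about a quarter turn until you feel it come up against its stop, lift it straight off, and stand it upright in the cardboard packing tray. Do not force it: the lantern must not be twisted round in its holder. Set the cover down rather than dropping it, and leave the other things on the bench where they are.

Things in the scene. Friction and masses are not known exactly. Their poses are not given: they have to be found in the camera images.
- cover: Steel cone cover, about 0.45 kg, 140 mm tall; origin: centre of its flat underside, z up the cone's axis. Foot flange 98 mm across, cone narrowing to 28 mm across at 96 mm height, then a 16 mm neck and a grip bar. At the start it sits in the lantern's mouth, on the lantern's axis, locked.
- cover_bar (a point): Centre of the cover's straight grip bar, on the axis 126 mm above the cover's origin. The bar is 66 mm long (cover's x), 20 mm thick (y), 28 mm high.
- cover_ear (a point): Outer end of one of the cover's two ears (+y; the other is opposite), 63 mm from the axis, 18 mm wide, 8 mm thick, at the foot. At the start the ears are under the two lips of the mouth, behind 5 mm teeth. Pressed down over 5 mm, the cover turns anticlockwise (positive yaw) with little drag (under 0.5 N m); 55 degrees on, it is past the teeth and need not be pressed.
- cover_ear2 (a point): Outer end of the other ear (-y). After 75 to 105 degrees of turning from the start (differs each time, to be felt) the ears meet a firm stop. There, and up to 10 degrees short of it, they stand in gaps between the lips and the cover lifts straight out, free of the rim once 25 mm above its start height. Elsewhere the lips hold it.
- plunger (a joint): Height (m) of the spring plunger under the cover: 0 with the cover locked, negative when pressed down (hard bottom at -0.009), up to 0.004 when free. Pressing the cover takes about 7 N at first, 12 N at -0.006, 15 N at -0.009.
- lantern (a joint): Twist (rad, anticlockwise positive, 0 at start) of the lantern in its holder: an open steel drum 150 mm across, rim 94 mm above the bench, in a fixed round wooden holder 196 mm across, 20 mm thick, with three rubber jaws. Its upright axis is the cover's at the start. The jaws hold by friction: over about 0.9 N m it slips round.
- tray: Fixed open cardboard packing tray 190 x 190 mm, walls 6 mm thick and 28 mm high, floor top 6 mm above the bench. Origin: centre of its underside, x and y along its sides.
- spare_shade: Bystander: a spare steel cone shade 98 mm across, 131 mm tall, ball top instead of a bar, no ears; origin under its centre
- tape_roll: Bystander: roll of clear tape lying flat, 100 mm across, 45 mm high; origin under its centre
- brush: Bystander: hand brush lying on the bench, 170 mm long, along its x axis
- polish: Bystander: white plastic bottle 60 mm across, 150 mm tall; origin under its centre
- bulb_box: Bystander: small cardboard box 70 x 110 x 60 mm high; origin under its centre
- scrap_cup: Bystander: open steel cup 80 mm across, 70 mm high; origin under its centre
Mind the look-alikes: they are no part of the job. Leave any blue or purple look-alike of the cover alone.

How it is judged:
By the outcome, as a careful person would: the job done as asked, in the order asked, and still so for the second after the job is handed in, with the robot touching nothing.
It also fails if it takes over 69 s, if anything falls off the work surface, if the arm or the gripper's body presses on something with over 40 N, if the wrist force passes 120 N, or if a joint passes its speed limit or range.

### The arm

A 6-joint arm with a two-finger parallel gripper is mounted at the origin on the work surface. World frame = base frame: x ahead of the robot, y to its left, z up, the work surface at z = 0. Lengths are in m, angles in rad, forces in N, time in s.
With the tool pointing down it reaches from about 0.4 to 0.925 m from the base axis. Payload 12.5 kg.
Tool frame: the origin (TCP) lies midway between the tips of the shut fingers; the grasp point (between the pads) lies 19 mm behind it (manip.grip_point_offset is the distance from the TCP to the grasp point, in m); y points along the fingers, z is the direction in which the jaws open and shut, and the axes are right-handed (so a half turn about y gives the same grasp; the last joint's range is limited). The gripper opens to 95 mm and grips with 3 to 60 N. Pads are 20 mm wide; open, the fingers measure 119 mm over their backs; the gripper's body (75 mm by 180 mm) begins 59 mm behind the grasp point.
Start: joints at [1.219, 0.491, 1.559, -0, 1.092, -0.106], TCP at [0.152, 0.606, 0.215] pointing down, gripper open.
Joint ranges: [-3.1, 3.1], [-0.84, 2.19], [0.05, 2.79], [-1.13, 4.28], [0.06, 2.93], [-2.69, 2.69]. Speed limits (rad/s): [2.22, 2.22, 2.79, 3.14, 3.14, 3.14].

### API

Orientations are given as a unit quaternion [w, x, y, z].
In Python, from workcell import manip, optics gives the robot as it stands.
- The arm moves only by the shell command python3 -m handwheel 'ROWS' [FORCE]. ROWS is JSON, a list of rows, each a list of 7 numbers: the closure in counts, from 0 (fully open) to 255 (shut), then the shift along the tool's x, y, z in units of 30 mm (1.0 is 30 mm), then the turn, a rotation vector about the tool's x, y, z in rad. A call has 1 to 5 rows; each row is the pose to reach, as a shift and turn from the pose commanded when the call began, along the tool's axes at that moment; what a row does not reach only later rows make up. A row lasts 1/12 s, in which the tool goes at most 41.7 mm and 7.16 degrees, less where a joint would pass 70% of its speed; a pose out of reach is approached as far as the arm can. A call with a gripper value outside its range is refused whole. The fingers move at their own pace and stop on an object; FORCE is the grip in N (left out, the last holds). Time passes only in rows, so rows that repeat a pose let the fingers close. It gives the time, the measured TCP pose, the force and the opening at its end, in the units of the state.
- manip.get_state(): the state, without advancing time (a new reading comes with each control period).
- optics.capture(name): name is "scene" or "top" or "wrist"; returns the picture (480x640x3 uint8, blue, green, red); there is no depth.
- optics.calibration(name): a dict with "fx", "fy", "cx", "cy" (pixels), "eye" and "orientation" of the camera in the world. Camera axes: x right, y up, looking along -z (the intrinsics and any distortion apply to the point x, -y, -z); pixel columns grow to the right and rows downward; lengths in m; the calibration is good to about 2 mm. A picture is of the moment at which its call begins: read the wrist's pose just before it. calibration takes no time and is no camera call; for the wrist camera it gives the pose at the moment of the call.
- manip.finish_job(): hands the job in, once; it reports no verdict.
The state is a dict: "time_s": time; "joints": joint angles; "qd": joint speeds; "joint_efforts": joint torques, N m; "tcp_pos": TCP position; "tcp_rot": TCP orientation; "wrist_force": force on the tool from outside, world axes, zero at the start; "wrist_torque": the same for the moment, N m; "opening": finger opening in m.
Only numpy, scipy, OpenCV 4.12 (cv2) and the standard library are available. Lean on these libraries where they do the work, as an engineer would, in place of code of your own. Each camera call takes 0.05 s, during which the arm holds its last target.

## Working session

There is one attempt and no reset: what is moved stays moved. The work goes in short steps, Python scripts to look and compute and a shell command to move; the robot and the scene stay as the last step left them, time stands still between calls to the robot, and variables do not carry over. Pictures are saved under pics/ and viewed, and the job is handed in when it is done.

```bash
ls; mkdir -p pics
python3 - <<'E'
from workcell import manip, optics
import cv2
print(manip.get_state())
for n in ("scene","top","wrist"):
    c=optics.calibration(n); print(n,c)
    cv2.imwrite(f"pics/{n}0.png",optics.capture(n))
E
```

```text
pics
{'time_s': 0.0, 'joints': array([ 1.21937827e+00,  4.91549818e-01,  1.55945131e+00, -4.02379155e-05,
        1.09166568e+00, -1.05588304e-01]), 'qd': array([-0.0010804 ,  0.00016149, -0.00041538,  0.00131535, -0.0015079 ,
       -0.00043773]), 'joint_efforts': array([ 2.73969294e-03, -6.12640858e+01, -2.58177280e+01,  6.92416308e-02,
        4.82005463e-02, -1.11957745e-04]), 'tcp_pos': array([0.1519991 , 0.60599111, 0.21406715]), 'tcp_rot': array([-0.70139994,  0.70214546, -0.08676246,  0.086615  ]), 'wrist_force': array([0.16724112, 0.42276146, 0.12121652]), 'wrist_torque': array([-0.03567868, -0.03191929, -0.00960109]), 'opening': 0.09513006989577846}
scene {'fx': 534.7985486795648, 'fy': 534.7985486795648, 'cx': 323.4261923474612, 'cy': 237.1544579425752, 'eye': array([1.29358218, 0.32784384, 0.89815773]), 'orientation': array([0.50989166, 0.22973505, 0.33773946, 0.75707619])}
top {'fx': 486.5198757102596, 'fy': 486.5198757102596, 'cx': 313.70183596393065, 'cy': 232.51497199438725, 'eye': array([0.42658318, 0.0240721 , 1.24999298]), 'orientation': array([-0.69708076, -0.03355987,  0.03732314,  0.71523362])}
wrist {'fx': 352.54552024103566, 'fy': 352.54552024103566, 'cx': 313.6206909189347, 'cy': 236.11221073157256, 'eye': array([0.07257043, 0.62468519, 0.38542918]), 'orientation': array([ 0.78020063, -0.11503686, -0.08930783,  0.60834004])}
```

View pics/scene0.png

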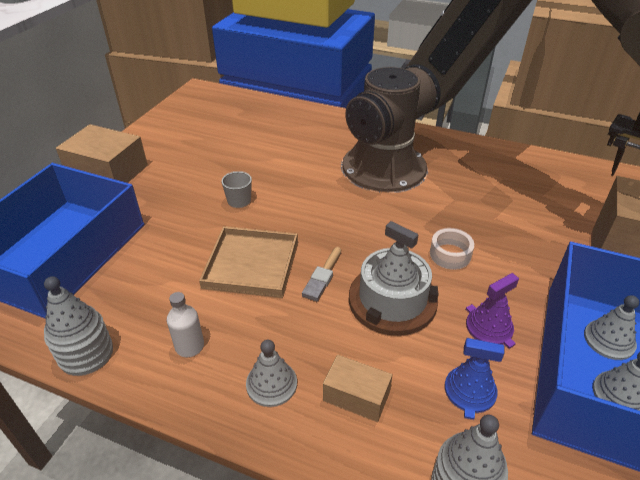

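View pics/top0.png

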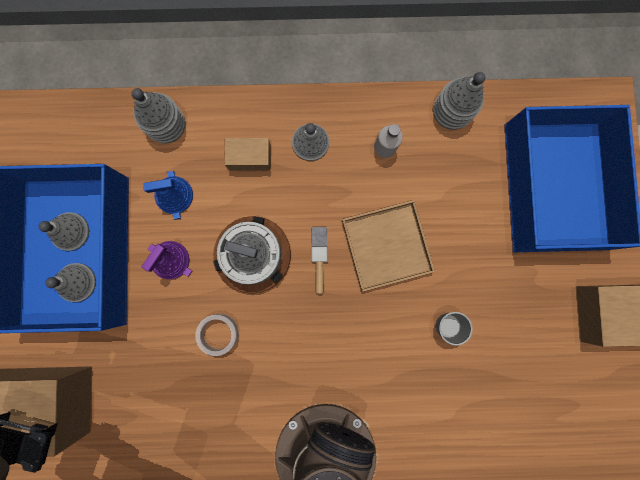

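View pics/wrist0.png

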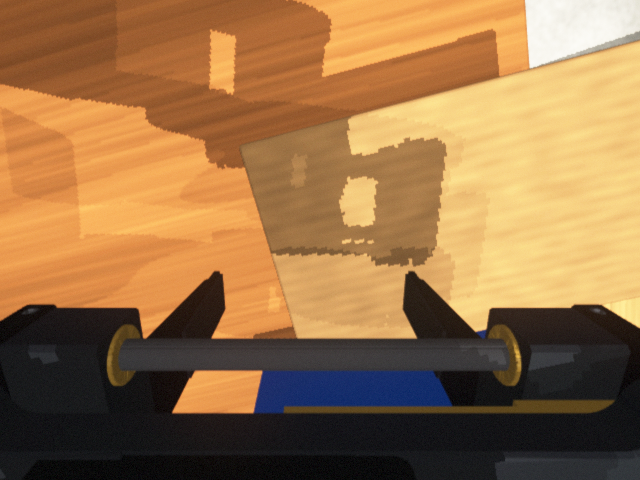

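The cover candidates are:
- The steel cone with a bar in the lantern, at top (245,250) and scene (401,240). It fits: steel, bar grip, sitting in the drum.
- The blue cone at top (172,193), a look-alike.
- The purple cone at top (168,260), a look-alike.
- The ball-topped spare at top (310,142), which has no bar.

I'll confirm the first one in an enlarged crop.

```bash
python3 - <<'E'
import cv2,numpy as np
t=cv2.imread("pics/top0.png")[200:310,195:305]; s=cv2.imread("pics/scene0.png")[210:330,340:450]
a=cv2.resize(t,(400,400),interpolation=cv2.INTER_CUBIC); b=cv2.resize(s,(367,400),interpolation=cv2.INTER_CUBIC)
cv2.imwrite("pics/crop1.png",np.hstack([a,b]))
t=cv2.imread("pics/top0.png")[190:300,330:440]; cv2.imwrite("pics/crop2.png",cv2.resize(t,(440,440),interpolation=cv2.INTER_CUBIC))
E
cat > h.py <<'E'
import numpy as np
from scipy.spatial.transform import Rotation as R
from workcell import manip, optics
def RQ(q): return R.from_quat([q[1],q[2],q[3],q[0]])
def proj(c,P):
    p=RQ(c['orientation']).inv().apply(np.atleast_2d(P)-c['eye'])
    return np.c_[c['cx']+c['fx']*p[:,0]/-p[:,2], c['cy']+c['fy']*-p[:,1]/-p[:,2]]
def back(c,uv,z):
    uv=np.atleast_2d(uv).astype(float)
    d=np.c_[(uv[:,0]-c['cx'])/c['fx'],-(uv[:,1]-c['cy'])/c['fy'],-np.ones(len(uv))]
    d=RQ(c['orientation']).apply(d); 
    return c['eye']+d*((z-c['eye'][2])/d[:,2])[:,None]
E
```

```text
(no output)
```

View pics/crop1.png

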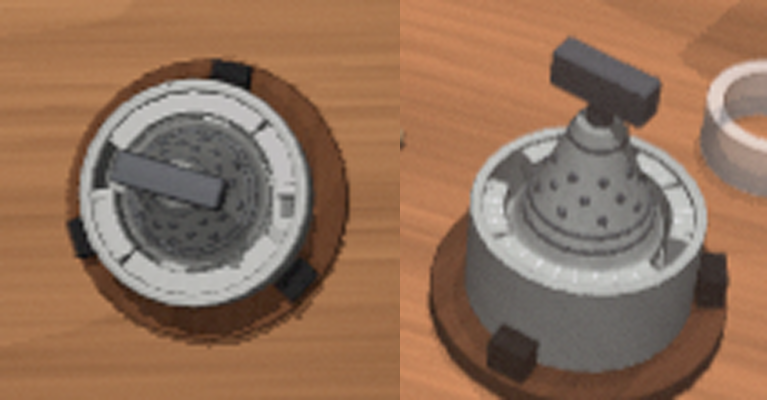

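View pics/crop2.png

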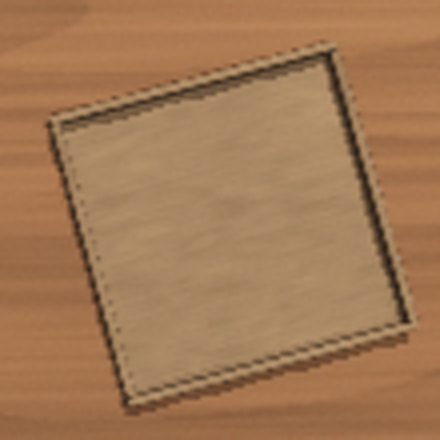

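The crop confirms a grey steel cone with a straight bar, seated in the steel drum with its lips and three jaws. I'll zoom in on the bar in both views and fit its pose.

Run:
```python
import cv2,numpy as np
t=cv2.imread("pics/top0.png")[230:270,220:260]; s=cv2.imread("pics/scene0.png")[215:255,375:425]
a=cv2.resize(t,(400,400),interpolation=cv2.INTER_CUBIC); b=cv2.resize(s,(400,320),interpolation=cv2.INTER_CUBIC)
b=np.vstack([b,np.zeros((80,400,3),np.uint8)])
cv2.imwrite("pics/crop3.png",cv2.convertScaleAbs(np.hstack([a,b]),alpha=1.3))
```

```text
(no output)
```

View pics/crop3.png

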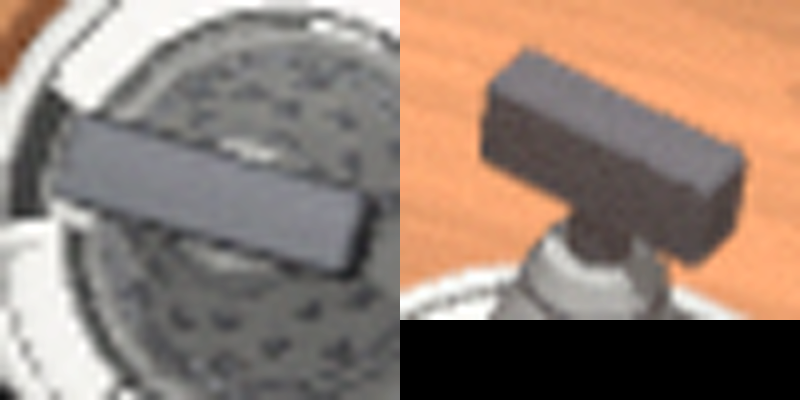

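Run:
```python
from h import *
from scipy.optimize import least_squares
ct=optics.calibration('top'); cs=optics.calibration('scene')
# local bar corners: u along long (+y-ish end), v to side; 
def pts(p,L):
    x,y,z,a=p; u=np.array([np.cos(a),np.sin(a),0]); v=np.array([np.sin(a),-np.cos(a),0]) # v toward +x when a~75deg
    return np.array([[x,y,z]+u*i*.033+v*j*.010+np.array([0,0,k]) for i,j,k in L])
T=[(1,1,0),(-1,1,0),(-1,-1,0),(1,-1,0)]; tu=np.array([[227.5,241.8],[256.2,249.8],[254.5,257],[225.5,249]])
S=[(-1,-1,0),(1,-1,0),(1,1,0),(-1,1,0),(-1,1,-.028),(1,1,-.028),(1,-1,-.028)]
su=np.array([[391,221.2],[417.8,234.8],[413.5,239.1],[385.9,226],[385.6,234.8],[411.3,248.1],[416.9,243.1]])
f=lambda p:np.r_[(proj(ct,pts(p,T))-tu).ravel(),(proj(cs,pts(p,S))-su).ravel()]
r=least_squares(f,[.42,.2,.21,1.3]); print(r.x,np.degrees(r.x[3])); print(r.fun.round(1))
# lantern rim circle from top: ellipse extents crop
q=back(ct,[[195+80/3.636,200+192/3.636],[195+308/3.636,200+192/3.636],[195+195/3.636,200+78/3.636],[195+195/3.636,200+307/3.636]],.094);print(q, (q[0]+q[1])/2,(q[2]+q[3])/2)
w=back(ct,[[342,220.5],[413.2,201.2],[433.2,270.8],[362,291.2]],.028); print(w,w.mean(0), np.degrees(np.arctan2(*(w[1]-w[2])[[1,0]])))
for n,uv,z in [('brush',(319,250),.02),('tape',(216,336),.045),('purple',(169,261),.05),('cup',(454,328),.07),('polish',(389,140),.1),('box',(247,150),.06)]: print(n,back(ct,[uv],z)[0])
s=manip.get_state(); print(RQ(s['tcp_rot']).as_matrix().round(3))
```

```text
[0.49832077 0.17510618 0.20926494 1.27250847] 72.90936478250512
[-0.6 -0.7  0.3 -0.5 -0.7  1.3 -1.3  1.  -0.5 -1.2  0.9 -1.  -0.2 -0.
 -1.1 -1.  -1.9  0.7  0.3  1.6  0.1  1.3]
[[0.50023331 0.24736088 0.094     ]
 [0.49640978 0.09844886 0.094     ]
 [0.5733747  0.17133142 0.094     ]
 [0.42355336 0.17320677 0.094     ]] [0.49832155 0.17290487 0.094     ] [0.49846403 0.1722691  0.094     ]
[[ 0.57818198 -0.05643652  0.028     ]
 [ 0.62300941 -0.23905359  0.028     ]
 [ 0.44537668 -0.28103001  0.028     ]
 [ 0.39926126 -0.10069524  0.028     ]] [ 0.51145733 -0.16930384  0.028     ] 13.29566919575006
brush [0.5054345  0.00365344 0.02      ]
tape [0.30061605 0.26048316 0.045     ]
purple [0.48587504 0.37400609 0.05      ]
cup [ 0.30707756 -0.31345751  0.07      ]
polish [ 0.7628361  -0.17183086  0.1       ]
box [0.757714   0.17748231 0.06      ]
[[ 0.97  -0.     0.243]
 [-0.243 -0.001  0.97 ]
 [-0.    -1.    -0.001]]
```

```bash
cat > plan.py <<'E'
from h import *
import sys
def plan(goal,yawz):
    s=manip.get_state(); M=RQ(s['tcp_rot']); d=M.inv().apply(np.array(goal)-s['tcp_pos'])/.030
    z=np.radians(yawz); zz=np.array([np.cos(z),np.sin(z),0]); yy=np.array([0,0,-1.]); xx=np.cross(yy,zz)
    G=R.from_matrix(np.c_[xx,yy,zz]); t=(M.inv()*G).as_rotvec()
    print('t',round(s['time_s'],2),'tcp',s['tcp_pos'].round(4),'yawz',np.degrees(np.arctan2(*M.as_matrix()[[1,0],2])).round(2),'F',s['wrist_force'].round(2),'T',s['wrist_torque'].round(3),'op',round(s['opening'],4),'q',s['joints'].round(2))
    print('shift units',d.round(3),'turn',t.round(4))
if __name__=='__main__': plan([float(v) for v in sys.argv[1:4]],float(sys.argv[4]))
E
python3 -m handwheel '[[0,0,-1,0,0,0.12,0],[0,0,-2,0,0,0.24,0],[0,0,-3,0,0,0.36,0],[0,0,-4,0,0,0.48,0],[0,0,-4,0,0,0.6,0]]' 60; python3 plan.py .4983 .173 .33 -17
```

```text
time_s: 0.57
tcp_pos: [0.1525, 0.6074, 0.3407]
tcp_rot: [0.647, -0.641, 0.292, -0.292]
wrist_force: [-0.8, 1.4, 0.5]
opening: 0.0949
t 0.57 tcp [0.1525 0.6074 0.3407] yawz 41.2 F [-0.81  1.4   0.46] T [ 0.02  -0.003 -0.018] op 0.0949 q [1.22 0.4  1.38 0.   1.36 0.5 ]
shift units [18.49   0.274 -0.867] turn [-0.0046  1.0158 -0.0074]
```

```bash
python3 -m handwheel '[[0,1.3,0.1,0,0,0.1,0],[0,2.6,0.1,0,0,0.2,0],[0,3.9,0.2,-0.1,0,0.3,0],[0,5.2,0.2,-0.2,0,0.4,0],[0,6.5,0.2,-0.3,0,0.5,0]]'; python3 plan.py .4983 .173 .33 -17
```

```text
time_s: 0.98
tcp_pos: [0.2752, 0.4527, 0.3283]
tcp_rot: [-0.552, 0.552, -0.442, 0.442]
wrist_force: [0.3, 0.0, -0.0]
opening: 0.0952
t 0.98 tcp [0.2752 0.4527 0.3283] yawz 12.63 F [ 0.3   0.02 -0.02] T [-0.08   0.002  0.031] op 0.0952 q [0.9  0.25 1.62 0.   1.27 0.68]
shift units [10.723 -0.055  5.218] turn [3.000e-04 5.172e-01 4.000e-04]
```

```bash
python3 -m handwheel '[[0,1.2,0,0.6,0,0.1,0],[0,2.4,0,1.2,0,0.2,0],[0,3.6,0,1.75,0,0.3,0],[0,4.8,0,2.3,0,0.4,0],[0,6,0,2.9,0,0.5,0]]'; python3 -m handwheel '[[0,1.2,0,0,0,0,0],[0,2.4,0,0,0,0,0],[0,3.3,0,0,0,0,0],[0,3.3,0,0,0,0,0]]';python3 plan.py .4983 .173 .33 -17
```

```text
time_s: 1.4
tcp_pos: [0.4002, 0.2964, 0.3287]
tcp_rot: [0.425, -0.425, 0.565, -0.565]
wrist_force: [0.5, 0.7, -0.7]
opening: 0.0949
time_s: 1.73
tcp_pos: [0.3714, 0.1998, 0.3288]
tcp_rot: [-0.426, 0.426, -0.564, 0.564]
wrist_force: [0.2, -0.2, 0.7]
opening: 0.0948
t 1.73 tcp [0.3714 0.1998 0.3288] yawz -15.89 F [ 0.19 -0.25  0.75] T [-0.075  0.045  0.005] op 0.0948 q [ 0.34  0.08  1.84 -0.    1.22  0.61]
shift units [-0.299 -0.042  4.314] turn [0.     0.0194 0.0007]
```

```bash
python3 -m handwheel '[[0,-0.1,0,1.2,0,0,0],[0,-0.2,0,2.4,0,0.01,0],[0,-0.3,0,3.5,0,0.02,0],[0,-0.3,0,4.3,0,0.02,0],[0,-0.3,0,4.3,0,0.02,0]]';python3 -m handwheel '[[0,0,0,0,0,0,0],[0,0,0,0,0,0,0]]';python3 plan.py .4983 .173 .33 -17
python3 - <<'E'
from h import *
import cv2
c=optics.calibration('wrist'); cv2.imwrite('pics/w1.png',optics.capture('wrist')); cv2.imwrite('pics/t1.png',optics.capture('top')[180:320,180:320].repeat(4,0).repeat(4,1))
print(c)
for cz in (.195,):
  a=np.radians(73);u=np.array([np.cos(a),np.sin(a),0]);v=np.array([np.sin(a),-np.cos(a),0])
  print(proj(c,[np.array([.4983,.173,.209])+u*i*.033+v*j*.01 for i in(1,-1) for j in (1,-1)]).round(1))
E
```

```text
time_s: 2.15
tcp_pos: [0.5028, 0.1759, 0.3275]
tcp_rot: [0.42, -0.421, 0.568, -0.568]
wrist_force: [-0.4, 0.3, 0.1]
opening: 0.0948
time_s: 2.32
tcp_pos: [0.4988, 0.1769, 0.3283]
tcp_rot: [0.421, -0.421, 0.568, -0.568]
wrist_force: [-0.1, -0.0, -0.4]
opening: 0.0951
t 2.32 tcp [0.4988 0.1769 0.3283] yawz -16.9 F [-0.09 -0.04 -0.38] T [-0.082  0.123  0.02 ] op 0.0951 q [0.22 0.25 1.62 0.   1.27 0.51]
shift units [ 0.13  -0.057  0.023] turn [0.0009 0.0018 0.0002]
{'fx': 352.54552024103566, 'fy': 352.54552024103566, 'cx': 313.6206909189347, 'cy': 236.11221073157256, 'eye': array([0.52248797, 0.25375759, 0.49957405]), 'orientation': array([ 0.97856159, -0.14405254,  0.02199459, -0.14554148])}
[[326.5 194.4]
 [302.5 194.4]
 [325.7 268.4]
 [303.1 268.3]]
```

View pics/w1.png

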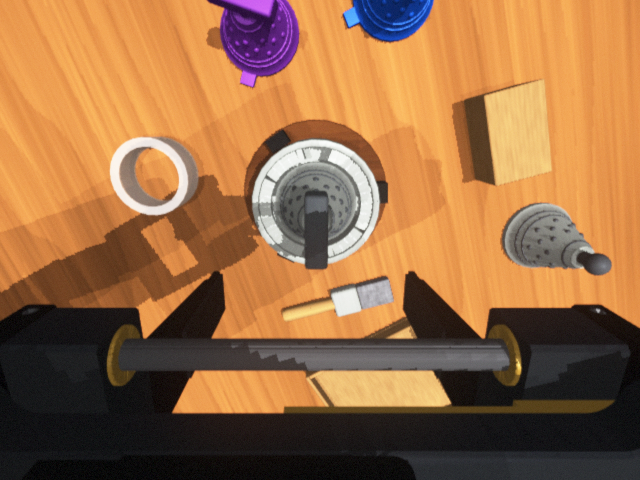

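View pics/t1.png

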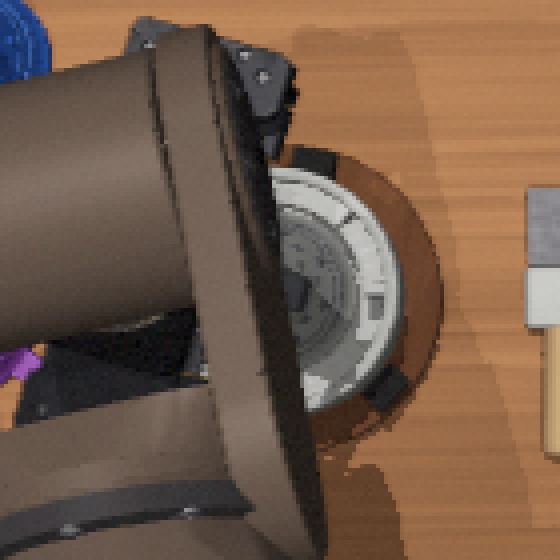

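Run:
```python
import cv2
i=cv2.imread('pics/w1.png')[180:280,266:366]; cv2.imwrite('pics/w1c.png',cv2.resize(i,(600,600),interpolation=cv2.INTER_CUBIC))
```

```text
(no output)
```

View pics/w1c.png

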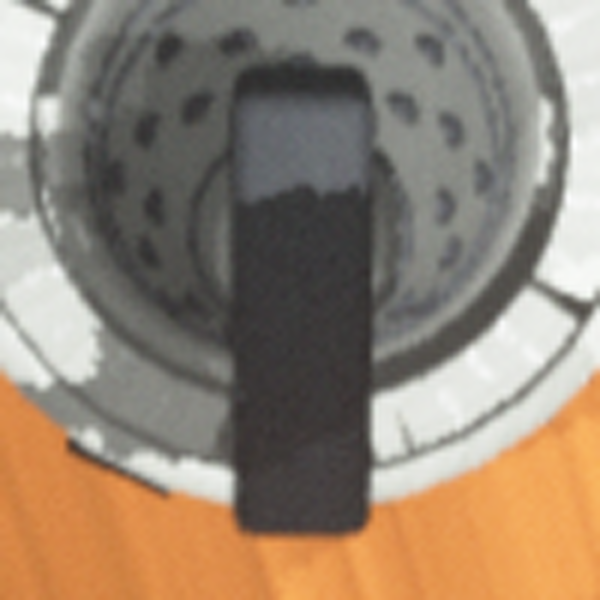

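Bar top face in the wrist view spans x 305–328 and y 196–269. It is square to the jaws and about 2 px right of my prediction, so I'm correcting the axis to (0.500, 0.1725) and descending.

```bash
python3 -m handwheel '[[0,0.1,1,0.05,0,0,0],[0,0.15,2,0.1,0,0,0],[0,0.15,3,0.1,0,0,0],[0,0.15,3,0.1,0,0,0],[0,0.15,3,0.1,0,0,0]]';python3 plan.py .5 .1725 .18 -17
python3 - <<'E'
from h import *
import cv2
c=optics.calibration('wrist'); cv2.imwrite('pics/w2.png',optics.capture('wrist'))
a=np.radians(73);u=np.array([np.cos(a),np.sin(a),0]);v=np.array([np.sin(a),-np.cos(a),0])
for z in (.209,.215): print(proj(c,[np.array([.5,.1725,z])+u*i*.033+v*j*.01 for i in(1,-1) for j in (1,-1)]).round(1))
E
```

```text
time_s: 2.83
tcp_pos: [0.5002, 0.1717, 0.2388]
tcp_rot: [0.421, -0.422, 0.568, -0.568]
wrist_force: [-0.8, 0.6, 0.6]
opening: 0.0951
t 2.83 tcp [0.5002 0.1717 0.2388] yawz -16.87 F [-0.8   0.56  0.56] T [-0.12   0.104  0.05 ] op 0.0951 q [0.21 0.33 1.76 0.   1.05 0.5 ]
shift units [-0.023  1.961 -0.012] turn [0.0015 0.0023 0.0006]
[[330.  213.5]
 [295.7 213.4]
 [328.4 314.4]
 [297.1 314.3]]
[[330.4 215.9]
 [295.2 215.8]
 [328.8 319.2]
 [296.6 319.1]]
```

View pics/w2.png

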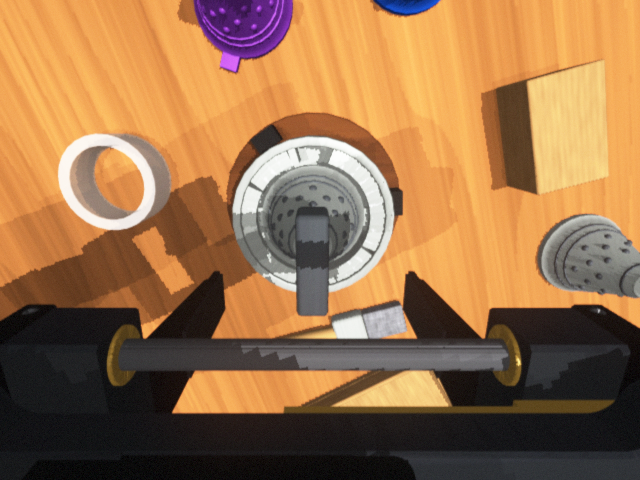

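The bar at x 296–328, y 214–315 matches the prediction and is centred between the fingers. Descending to grasp height and closing.

```bash
python3 -m handwheel '[[0,0,0.9,0,0,0,0],[0,0,1.7,0,0,0,0],[0,0,2,0,0,0,0],[0,0,2,0,0,0,0],[0,0,2,0,0,0,0]]';python3 plan.py .5 .1725 .18 -17
```

```text
time_s: 3.3
tcp_pos: [0.5016, 0.1717, 0.1802]
tcp_rot: [-0.422, 0.421, -0.568, 0.568]
wrist_force: [0.3, -0.4, 1.1]
opening: 0.0952
t 3.3 tcp [0.5016 0.1717 0.1802] yawz -16.89 F [ 0.3  -0.43  1.07] T [-0.094  0.1    0.022] op 0.0952 q [0.21 0.4  1.83 0.   0.91 0.5 ]
shift units [-0.01   0.006 -0.057] turn [-0.0014  0.0019 -0.0009]
```

```bash
python3 -m handwheel '[[255,0,0,0,0,0,0],[255,0,0,0,0,0,0],[255,0,0,0,0,0,0],[255,0,0,0,0,0,0],[255,0,0,0,0,0,0]]' 10;python3 -m handwheel '[[255,0,0,0,0,0,0],[255,0,0,0,0,0,0],[255,0,0,0,0,0,0],[255,0,0,0,0,0,0],[255,0,0,0,0,0,0]]' ;python3 plan.py .5 .1725 .18 -17
```

```text
time_s: 3.72
tcp_pos: [0.501, 0.1715, 0.179]
tcp_rot: [-0.421, 0.421, -0.568, 0.568]
wrist_force: [0.5, 0.2, -0.2]
opening: 0.067
time_s: 4.13
tcp_pos: [0.5009, 0.1714, 0.1786]
tcp_rot: [0.421, -0.421, 0.568, -0.568]
wrist_force: [-0.5, -0.3, -0.7]
opening: 0.0341
t 4.13 tcp [0.5009 0.1714 0.1786] yawz -16.9 F [-0.46 -0.34 -0.72] T [-0.094  0.043 -0.031] op 0.0341 q [0.2  0.4  1.84 0.   0.91 0.5 ]
shift units [-0.026 -0.047 -0.038] turn [ 0.0001  0.0017 -0.    ]
```

```bash
python3 -m handwheel '[[255,0,0,0,0,0,0],[255,0,0,0,0,0,0],[255,0,0,0,0,0,0],[255,0,0,0,0,0,0],[255,0,0,0,0,0,0]]' ;python3 plan.py .5 .1725 .18 -17
```

```text
time_s: 4.55
tcp_pos: [0.5, 0.1716, 0.1784]
tcp_rot: [0.421, -0.422, 0.569, -0.568]
wrist_force: [-5.0, 2.3, -0.7]
opening: 0.02
t 4.55 tcp [0.5    0.1716 0.1784] yawz -16.9 F [-5.02  2.32 -0.68] T [0.34  0.967 0.02 ] op 0.02 q [0.21 0.4  1.84 0.   0.91 0.5 ]
shift units [-0.029 -0.054 -0.008] turn [0.002  0.0017 0.0005]
```

```bash
python3 -m handwheel '[[255,0,0,-0.03,0,0,0],[255,0,0,-0.03,0,0,0],[255,0,0,-0.03,0,0,0]]' ;python3 plan.py .5 .1725 .18 -17
```

```text
time_s: 4.8
tcp_pos: [0.4996, 0.1718, 0.1785]
tcp_rot: [0.421, -0.421, 0.568, -0.568]
wrist_force: [-3.4, 2.3, -0.1]
opening: 0.0202
t 4.8 tcp [0.4996 0.1718 0.1785] yawz -16.9 F [-3.44  2.25 -0.11] T [ 0.179  0.85  -0.007] op 0.0202 q [0.21 0.4  1.84 0.   0.91 0.5 ]
shift units [-0.027 -0.049  0.005] turn [0.0008 0.0018 0.0002]
```

```bash
python3 -m handwheel '[[255,0,0,-0.05,0,0,0],[255,0,0,-0.05,0,0,0],[255,0,0,-0.05,0,0,0],[255,0,0,-0.05,0,0,0]]' 60 ;python3 plan.py .5 .1725 .18 -17
```

```text
time_s: 5.13
tcp_pos: [0.4992, 0.172, 0.1787]
tcp_rot: [-0.421, 0.421, -0.568, 0.568]
wrist_force: [2.8, -1.3, -4.1]
opening: 0.0198
t 5.13 tcp [0.4992 0.172  0.1787] yawz -16.9 F [ 2.82 -1.27 -4.12] T [-0.469 -0.563 -0.044] op 0.0198 q [ 0.21  0.4   1.84 -0.    0.9   0.5 ]
shift units [-0.024 -0.044  0.02 ] turn [-0.0013  0.0017 -0.0003]
```

```bash
python3 -m handwheel '[[255,0,0.05,0.015,0,0,0],[255,0,0.1,0.015,0,0,0],[255,0,0.15,0.015,0,0,0],[255,0,0.15,0.015,0,0,0]]' 60 ;python3 plan.py .4995 .172 .1725 -17
```

```text
time_s: 5.47
tcp_pos: [0.4994, 0.172, 0.1748]
tcp_rot: [-0.421, 0.421, -0.568, 0.568]
wrist_force: [-0.9, -2.1, 9.2]
opening: 0.0196
t 5.47 tcp [0.4994 0.172  0.1748] yawz -16.9 F [-0.93 -2.06  9.23] T [-0.513  0.322  0.011] op 0.0196 q [0.21 0.4  1.84 0.   0.9  0.5 ]
shift units [-0.001  0.077  0.005] turn [-0.0011  0.0017 -0.0006]
```

```bash
python3 -m handwheel '[[255,0,0.05,0,0,0,0],[255,0,0.1,0,0,0,0],[255,0,0.12,0,0,0,0],[255,0,0.12,0,0,0,0]]' 60 ;python3 plan.py .4995 .172 .1715 -17
```

```text
time_s: 5.8
tcp_pos: [0.4994, 0.172, 0.1716]
tcp_rot: [-0.422, 0.421, -0.568, 0.568]
wrist_force: [-1.1, -2.0, 12.5]
opening: 0.0194
t 5.8 tcp [0.4994 0.172  0.1716] yawz -16.9 F [-1.13 -2.02 12.47] T [-0.566  0.581  0.009] op 0.0194 q [0.21 0.41 1.85 0.   0.89 0.5 ]
shift units [0.001 0.004 0.004] turn [-0.0014  0.0017 -0.0008]
```

```bash
python3 -m handwheel '[[255,0,0.02,0,0,-0.02,0],[255,0,0.02,0,0,-0.05,0],[255,0,0.02,0,0,-0.1,0],[255,0,0.02,0,0,-0.1,0]]' 60 ;python3 plan.py .4995 .172 .1715 -17
```

```text
time_s: 6.13
tcp_pos: [0.4997, 0.1722, 0.1713]
tcp_rot: [-0.451, 0.449, -0.545, 0.546]
wrist_force: [-0.7, -0.5, 12.4]
opening: 0.0194
t 6.13 tcp [0.4997 0.1722 0.1713] yawz -11.02 F [-0.73 -0.45 12.39] T [-0.408  0.396 -0.088] op 0.0194 q [0.21 0.41 1.85 0.   0.89 0.4 ]
shift units [ 0.008 -0.007 -0.005] turn [-0.0022  0.1044 -0.0014]
```

```bash
python3 -m handwheel '[[255,0,0,0,0,-0.08,0],[255,0,0,0,0,-0.16,0],[255,0,0,0,0,-0.24,0],[255,0,0,0,0,-0.32,0],[255,0,0,0,0,-0.36,0]]' ;python3 plan.py .4995 .172 .1715 -17
```

```text
time_s: 6.55
tcp_pos: [0.5, 0.1723, 0.1714]
tcp_rot: [0.542, -0.539, 0.455, -0.457]
wrist_force: [0.3, 0.6, 12.8]
opening: 0.0197
t 6.55 tcp [0.5    0.1723 0.1714] yawz 9.69 F [ 0.31  0.59 12.84] T [-0.11   0.046 -0.173] op 0.0197 q [0.21 0.41 1.85 0.   0.89 0.04]
shift units [ 0.008 -0.002 -0.019] turn [-0.0034  0.4658 -0.0014]
```

```bash
python3 -m handwheel '[[255,0,0,0,0,-0.08,0],[255,0,0,0,0,-0.16,0],[255,0,0,0,0,-0.24,0],[255,0,0,0,0,-0.32,0],[255,0,0,0,0,-0.36,0]]' ;python3 plan.py .4995 .172 .1715 -17
```

```text
time_s: 6.97
tcp_pos: [0.5001, 0.1724, 0.1715]
tcp_rot: [0.614, -0.612, 0.351, -0.353]
wrist_force: [1.5, -0.2, 13.2]
opening: 0.0197
t 6.97 tcp [0.5001 0.1724 0.1715] yawz 30.31 F [ 1.55 -0.23 13.15] T [-0.061 -0.059 -0.196] op 0.0197 q [ 0.21  0.41  1.85  0.    0.89 -0.32]
shift units [ 0.001 -0.002 -0.024] turn [-0.0038  0.8257 -0.0009]
```

```bash
python3 -m handwheel '[[255,0,0,0,0,-0.08,0],[255,0,0,0,0,-0.16,0],[255,0,0,0,0,-0.24,0],[255,0,-0.05,0,0,-0.34,0],[255,0,-0.1,0,0,-0.34,0]]' ;python3 plan.py .4998 .1722 .1735 -17
```

```text
time_s: 7.38
tcp_pos: [0.5, 0.1724, 0.1743]
tcp_rot: [0.665, -0.663, 0.242, -0.243]
wrist_force: [0.7, -0.3, 10.1]
opening: 0.0195
t 7.38 tcp [0.5    0.1724 0.1743] yawz 49.9 F [ 0.73 -0.33 10.11] T [ 0.021 -0.152  0.138] op 0.0195 q [ 0.21  0.4   1.84  0.    0.89 -0.66]
shift units [-0.002  0.027 -0.01 ] turn [-3.7000e-03  1.1675e+00 -2.0000e-04]
```

```bash
for i in 1; do python3 -m handwheel '[[255,0,0,0,0,-0.035,0],[255,0,0,0,0,-0.07,0],[255,0,0,0,0,-0.07,0],[255,0,0,0,0,-0.07,0]]' ;done; python3 plan.py .4998 .1722 .1735 -17; python3 -m handwheel '[[255,0,0,0,0,-0.02,0],[255,0,0,0,0,-0.04,0],[255,0,0,0,0,-0.04,0],[255,0,0,0,0,-0.04,0]]'; python3 plan.py .4998 .1722 .1735 -17
```

```text
time_s: 7.72
tcp_pos: [0.5, 0.1724, 0.1742]
tcp_rot: [0.672, -0.671, 0.22, -0.222]
wrist_force: [0.8, 0.7, 9.6]
opening: 0.0198
t 7.72 tcp [0.5    0.1724 0.1742] yawz 53.57 F [0.79 0.73 9.63] T [ 0.044 -0.115  0.036] op 0.0198 q [ 0.21  0.4   1.84  0.    0.89 -0.73]
shift units [-0.003  0.024 -0.008] turn [-3.7000e-03  1.2317e+00 -1.0000e-04]
time_s: 8.05
tcp_pos: [0.5, 0.1724, 0.1742]
tcp_rot: [0.677, -0.675, 0.207, -0.209]
wrist_force: [1.0, 0.8, 11.1]
opening: 0.0196
t 8.05 tcp [0.5    0.1724 0.1742] yawz 55.86 F [ 0.97  0.81 11.09] T [ 0.051 -0.118 -0.002] op 0.0196 q [ 0.21  0.4   1.84  0.    0.89 -0.77]
shift units [-0.001  0.023 -0.008] turn [-3.6000e-03  1.2716e+00 -1.0000e-04]
```

```bash
python3 -m handwheel '[[255,0,0,0,0,-0.01,0],[255,0,0,0,0,-0.02,0],[255,0,0,0,0,-0.02,0]]'; python3 plan.py .4998 .1722 .1735 -17 | cut -c1-200| head -1;  python3 -m handwheel '[[255,0,0,0,0,-0.01,0],[255,0,0,0,0,-0.02,0],[255,0,0,0,0,-0.02,0]]'|tail -2; python3 plan.py .4998 .1722 .1735 -17|head -1
```

```text
time_s: 8.3
tcp_pos: [0.5, 0.1724, 0.1742]
tcp_rot: [0.679, -0.677, 0.2, -0.202]
wrist_force: [1.4, 0.8, 10.3]
opening: 0.0194
t 8.3 tcp [0.5    0.1724 0.1742] yawz 57.02 F [ 1.4   0.8  10.32] T [ 0.053 -0.167 -0.102] op 0.0194 q [ 0.21  0.4   1.84  0.    0.89 -0.79]
wrist_force: [-0.2, 0.1, 9.8]
opening: 0.0198
t 8.55 tcp [0.5    0.1724 0.1742] yawz 58.17 F [-0.19  0.05  9.85] T [ 0.057 -0.117 -0.095] op 0.0198 q [ 0.21  0.4   1.84  0.    0.89 -0.81]
```

```bash
python3 -m handwheel '[[255,0,0,0,0,-0.01,0],[255,0,0,0,0,-0.02,0],[255,0,0,0,0,-0.02,0]]'|tail -1; python3 plan.py .4998 .1722 .1735 -17 | head -1
```

```text
opening: 0.0197
t 8.8 tcp [0.5    0.1724 0.1742] yawz 59.32 F [0.07 0.99 9.64] T [ 0.071 -0.104 -0.105] op 0.0197 q [ 0.21  0.4   1.84  0.    0.89 -0.83]
```

```bash
python3 -m handwheel '[[255,0,0,0,0,-0.01,0],[255,0,0,0,0,-0.02,0],[255,0,0,0,0,-0.02,0]]'|tail -1; python3 plan.py .4998 .1722 .1735 -17 | head -1
```

```text
opening: 0.0199
t 9.05 tcp [0.5    0.1723 0.1742] yawz 60.45 F [ 0.06 -0.83 10.03] T [ 0.097 -0.108 -0.139] op 0.0199 q [ 0.21  0.4   1.84  0.    0.89 -0.85]
```

```bash
python3 -m handwheel '[[255,0,0,0,0,-0.01,0],[255,0,0,0,0,-0.02,0],[255,0,0,0,0,-0.02,0]]'|tail -1; python3 plan.py .4998 .1722 .1735 -17 | head -1
```

```text
opening: 0.0196
t 9.3 tcp [0.5    0.1724 0.1742] yawz 61.61 F [0.72 0.18 9.8 ] T [ 0.061 -0.132 -0.167] op 0.0196 q [ 0.21  0.4   1.84  0.    0.89 -0.87]
```

```bash
python3 -m handwheel '[[255,0,0,0,0,-0.01,0],[255,0,0,0,0,-0.02,0],[255,0,0,0,0,-0.02,0]]'|tail -1; python3 plan.py .4998 .1722 .1735 -17 | head -1
```

```text
opening: 0.0197
t 9.55 tcp [0.5    0.1724 0.1742] yawz 62.75 F [ 0.36  0.78 10.21] T [ 0.081 -0.116 -0.11 ] op 0.0197 q [ 0.21  0.4   1.84  0.    0.89 -0.89]
```

```bash
python3 -m handwheel '[[255,0,0,0,0,-0.01,0],[255,0,0,0,0,-0.02,0],[255,0,0,0,0,-0.02,0]]'|tail -1; python3 plan.py .4998 .1722 .1735 -17 | head -1
```

```text
opening: 0.0195
t 9.8 tcp [0.5    0.1723 0.1742] yawz 63.89 F [ 0.35  0.98 10.29] T [ 0.067 -0.06  -0.088] op 0.0195 q [ 0.21  0.4   1.84  0.    0.89 -0.91]
```

```bash
python3 -m handwheel '[[255,0,0,0,0,-0.01,0],[255,0,0,0,0,-0.02,0],[255,0,0,0,0,-0.02,0]]'|tail -1; python3 plan.py .4998 .1722 .1735 -17 | head -1
```

```text
opening: 0.0196
t 10.05 tcp [0.4999 0.1724 0.1742] yawz 65.04 F [0.47 0.32 9.98] T [ 0.097 -0.158 -0.111] op 0.0196 q [ 0.21  0.4   1.84  0.    0.89 -0.93]
```

```bash
python3 -m handwheel '[[255,0,0,0,0,-0.01,0],[255,0,0,0,0,-0.02,0],[255,0,0,0,0,-0.02,0]]'|tail -1; python3 plan.py .4998 .1722 .1735 -17 | head -1
```

```text
opening: 0.0199
t 10.3 tcp [0.4999 0.1723 0.1742] yawz 66.19 F [ 0.35  0.61 10.31] T [ 0.102 -0.138 -0.143] op 0.0199 q [ 0.21  0.4   1.84  0.    0.89 -0.95]
```

```bash
python3 -m handwheel '[[255,0,0,0,0,-0.01,0],[255,0,0,0,0,-0.02,0],[255,0,0,0,0,-0.02,0]]'|tail -1; python3 plan.py .4998 .1722 .1735 -17 | head -1
```

```text
opening: 0.0199
t 10.55 tcp [0.4999 0.1724 0.1742] yawz 67.34 F [ 0.   -0.73 10.91] T [ 0.081 -0.037 -0.115] op 0.0199 q [ 0.21  0.4   1.84  0.    0.89 -0.97]
```

```bash
python3 -m handwheel '[[255,0,0,0,0,-0.01,0],[255,0,0,0,0,-0.02,0],[255,0,0,0,0,-0.02,0]]'|tail -1; python3 plan.py .4998 .1722 .1735 -17 | head -1
```

```text
opening: 0.0197
t 10.8 tcp [0.5    0.1724 0.1742] yawz 68.48 F [ 0.85  0.55 10.03] T [ 0.046 -0.113 -0.103] op 0.0197 q [ 0.21  0.4   1.84  0.    0.89 -0.99]
```

```bash
python3 -m handwheel '[[255,0,0,0,0,-0.01,0],[255,0,0,0,0,-0.02,0],[255,0,0,0,0,-0.02,0]]'|tail -1; python3 plan.py .4998 .1722 .1735 -17 | head -1
```

```text
opening: 0.0198
t 11.05 tcp [0.4999 0.1723 0.1742] yawz 69.62 F [ 0.6   0.66 10.47] T [ 0.035 -0.056 -0.106] op 0.0198 q [ 0.21  0.4   1.84  0.    0.89 -1.01]
```

```bash
python3 -m handwheel '[[255,0,0,0,0,-0.01,0],[255,0,0,0,0,-0.02,0],[255,0,0,0,0,-0.02,0]]'|tail -1; python3 plan.py .4998 .1722 .1735 -17 | head -1
```

```text
opening: 0.0192
t 11.3 tcp [0.4999 0.1723 0.1742] yawz 70.77 F [0.31 0.88 9.23] T [ 0.101 -0.123 -0.138] op 0.0192 q [ 0.21  0.4   1.84  0.    0.89 -1.03]
```

```bash
python3 -m handwheel '[[255,0,0,0,0,-0.01,0],[255,0,0,0,0,-0.02,0],[255,0,0,0,0,-0.02,0]]'|tail -1; python3 plan.py .4998 .1722 .1735 -17 | head -1
```

```text
opening: 0.0197
t 11.55 tcp [0.4999 0.1723 0.1742] yawz 71.92 F [-0.41 -0.26 10.96] T [ 0.037 -0.073 -0.104] op 0.0197 q [ 0.21  0.4   1.84  0.    0.89 -1.05]
```

```bash
python3 -m handwheel '[[255,0,0,0,0,-0.01,0],[255,0,0,0,0,-0.02,0],[255,0,0,0,0,-0.02,0]]'|tail -1; python3 plan.py .4998 .1722 .1735 -17 | head -1
```

```text
opening: 0.0197
t 11.8 tcp [0.4999 0.1724 0.1742] yawz 73.07 F [0.49 1.06 9.81] T [ 0.052 -0.03  -0.131] op 0.0197 q [ 0.21  0.4   1.84  0.    0.89 -1.07]
```

```bash
python3 -m handwheel '[[255,0,0,0,0,-0.01,0],[255,0,0,0,0,-0.02,0],[255,0,0,0,0,-0.02,0]]'|tail -1; python3 plan.py .4998 .1722 .1735 -17 | head -1
```

```text
opening: 0.0196
t 12.05 tcp [0.4999 0.1724 0.1742] yawz 74.21 F [ 0.44  0.33 10.5 ] T [ 0.053 -0.084 -0.122] op 0.0196 q [ 0.21  0.4   1.84  0.    0.89 -1.09]
```

```bash
python3 -m handwheel '[[255,0,0,0,0,-0.01,0],[255,0,0,0,0,-0.02,0],[255,0,0,0,0,-0.02,0]]'|tail -1; python3 plan.py .4998 .1722 .1735 -17 | head -1
```

```text
opening: 0.0198
t 12.3 tcp [0.4999 0.1724 0.1742] yawz 75.36 F [-0.04  0.53  9.97] T [ 0.085 -0.073 -0.14 ] op 0.0198 q [ 0.21  0.4   1.84  0.    0.89 -1.11]
```

```bash
python3 -m handwheel '[[255,0,0,0,0,-0.01,0],[255,0,0,0,0,-0.02,0],[255,0,0,0,0,-0.02,0]]'|tail -1; python3 plan.py .4998 .1722 .1735 -17 | head -1
```

```text
opening: 0.0191
t 12.55 tcp [0.5001 0.1724 0.1742] yawz 76.47 F [ 1.78  0.81 10.05] T [ 0.024 -0.213 -0.472] op 0.0191 q [ 0.21  0.4   1.84  0.    0.89 -1.13]
```

```bash
python3 -m handwheel '[[255,0,0,0,0,-0.01,0],[255,0,0,0,0,-0.02,0],[255,0,0,0,0,-0.02,0]]'|tail -1; python3 plan.py .4998 .1722 .1735 -17 | head -1
```

```text
opening: 0.0193
t 12.8 tcp [0.5006 0.1724 0.1743] yawz 77.59 F [3.16 0.52 8.42] T [ 0.026 -0.758 -0.711] op 0.0193 q [ 0.21  0.4   1.84  0.    0.89 -1.15]
```

The stop was felt at about 93°: torque jumped from 0.13 to 0.47 and then 0.71 N m, still under 0.9. I'll back off a little, then lift.

```bash
python3 -m handwheel '[[255,0,0,0,0,0.03,0],[255,0,0,0,0,0.055,0],[255,0,0,0,0,0.055,0],[255,0,0,0,0,0.055,0]]'|tail -1; python3 plan.py .4998 .1722 .1785 76.5
```

```text
opening: 0.0194
t 13.13 tcp [0.5003 0.1723 0.1743] yawz 74.48 F [ 2.75 -0.08 10.76] T [-0.08  -0.408 -0.002] op 0.0194 q [ 0.21  0.4   1.84  0.    0.89 -1.09]
shift units [-0.016 -0.139 -0.008] turn [-0.002  -0.0353  0.0037]
```

```bash
python3 -m handwheel '[[255,0,-0.08,0,0,0,0],[255,0,-0.16,0,0,0,0],[255,0,-0.25,0,0,0,0],[255,0,-0.3,0,0,0,0],[255,0,-0.3,0,0,0,0]]'|tail -1; python3 plan.py .4998 .1722 .1785 76.5
```

```text
opening: 0.0198
t 13.55 tcp [0.4992 0.1721 0.1823] yawz 74.48 F [2.12 0.72 2.13] T [ 0.171 -0.782 -0.044] op 0.0198 q [ 0.21  0.39  1.83  0.    0.91 -1.09]
shift units [0.017 0.127 0.007] turn [-0.0007 -0.0353  0.0008]
```

```bash
python3 -m handwheel '[[255,0,-0.1,0,0,0,0],[255,0,-0.2,0,0,0,0],[255,0,-0.3,0,0,0,0],[255,0,-0.3,0,0,0,0]]'|tail -1; python3 plan.py .4998 .1722 .24 76.5
```

```text
opening: 0.0199
t 13.88 tcp [0.4988 0.1719 0.1911] yawz 74.49 F [ 1.09  0.07 -3.52] T [-0.121 -0.393 -0.043] op 0.0199 q [ 0.21  0.38  1.82 -0.    0.94 -1.09]
shift units [ 0.028 -1.63   0.016] turn [ 0.0003 -0.0351 -0.0005]
```

```bash
python3 -m handwheel '[[255,0,-0.5,0,0,0,0],[255,0,-1.1,0,0,0,0],[255,0,-1.8,0,0,0,0],[255,0,-2.5,0,0,0,0],[255,0,-3,0,0,0,0]]'|tail -1; python3 -m handwheel '[[255,0,-0.5,0,0,0,0],[255,0,-0.5,0,0,0,0]]'|tail -1; python3 plan.py .5115 -.1693 .29 76.5
python3 - <<'E'
from h import *
import cv2
cv2.imwrite('pics/s3.png',optics.capture('scene'));cv2.imwrite('pics/w3.png',optics.capture('wrist'))
E
```

```text
opening: 0.0196
opening: 0.0196
t 14.47 tcp [0.4992 0.1721 0.2982] yawz 74.5 F [ 0.09  0.11 -3.75] T [-0.    -0.096  0.054] op 0.0196 q [ 0.21  0.27  1.68  0.    1.19 -1.09]
shift units [  3.435   0.266 -10.859] turn [-0.0013 -0.0349  0.0023]
```

View pics/s3.png

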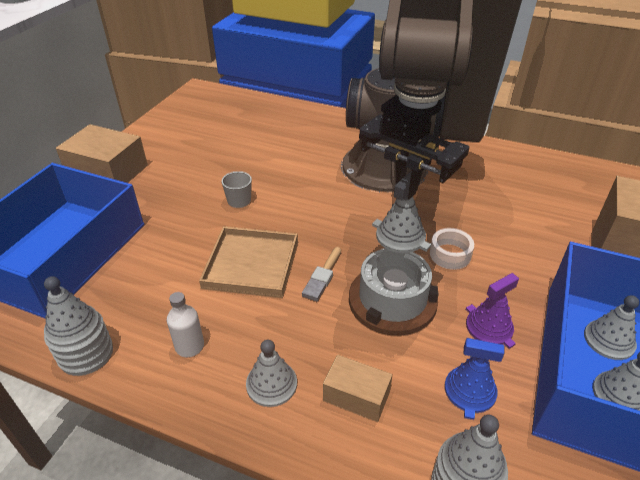

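View pics/w3.png

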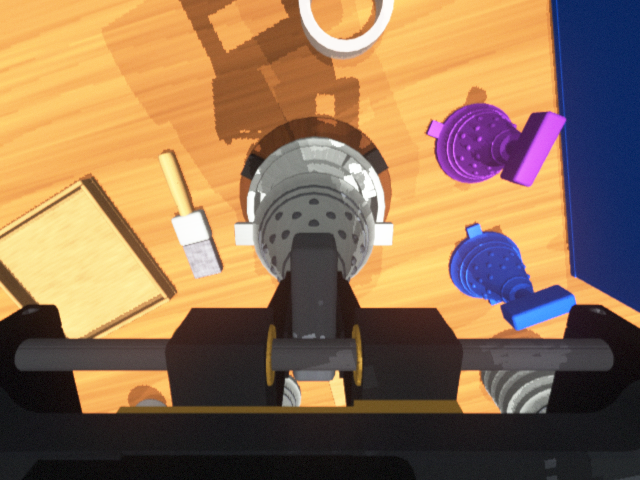

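The scene view shows the cover hanging free and upright above the lantern at (403,225), with the drum still in place. The tray is at (250,262) and the path to it crosses only the low brush.

```bash
python3 -m handwheel '[[255,0.1,0,-0.4,0,0,0],[255,0.4,0,-1.2,0,0,0],[255,0.7,0,-2.1,0,0,0],[255,1,0,-3,0,0,0],[255,1.3,0,-4,0,0,0]]'|tail -1;  python3 -m handwheel '[[255,0.3,0,-1,0,0,0],[255,0.6,0,-2,0,0,0],[255,0.9,0,-3,0,0,0],[255,1.2,0,-4,0,0,0],[255,1.5,0,-4.8,0,0,0]]'|tail -1; python3 plan.py .5115 -.1693 .29 76.5
```

```text
opening: 0.0195
opening: 0.02
t 15.4 tcp [ 0.5082 -0.1073  0.2946] yawz 74.45 F [-0.32  0.35 -3.64] T [ 0.074 -0.035 -0.012] op 0.02 q [-0.34  0.26  1.7  -0.    1.18 -1.63]
shift units [ 0.662  0.151 -1.962] turn [ 0.0001 -0.0359 -0.0025]
```

```bash
python3 -m handwheel '[[255,0.2,0,-0.6,0,0,0],[255,0.4,0,-1.2,0,0,0],[255,0.6,0,-1.6,0,0,0],[255,0.6,0,-1.7,0,0,0],[255,0.6,0,-1.7,0,0,0]]'|tail -1;   python3 -m handwheel '[[255,0,0,0,0,0,0],[255,0,0,0,0,0,0]]'|tail -1;python3 plan.py .5115 -.1693 .1155 74.5
python3 - <<'E'
from h import *
import cv2
im=optics.capture('scene'); c=optics.calibration('scene')
a=np.radians(13.3);u=np.array([np.cos(a),np.sin(a),0]);v=np.array([-np.sin(a),np.cos(a),0])
P=[np.array([.5115,-.1693,.028])+.095*(i*u+j*v) for i,j in((1,1),(1,-1),(-1,-1),(-1,1))]
cv2.polylines(im,[proj(c,P).round().astype(int)],True,(0,0,255),1)
cv2.imwrite('pics/s4.png',cv2.resize(im[150:350,150:400],(750,600)))
w=optics.calibration('wrist'); im=optics.capture('wrist')
cv2.polylines(im,[proj(w,P).round().astype(int)],True,(0,0,255),1)
cv2.imwrite('pics/w4.png',im)
E
```

```text
opening: 0.0196
opening: 0.0197
t 15.98 tcp [ 0.5129 -0.158   0.2957] yawz 74.53 F [ 0.01 -0.61 -3.95] T [-0.025 -0.027  0.01 ] op 0.0197 q [-0.42  0.29  1.66  0.    1.19 -1.72]
shift units [ 0.06   6.007 -0.377] turn [-0.0004  0.0004 -0.0005]
```

View pics/s4.png

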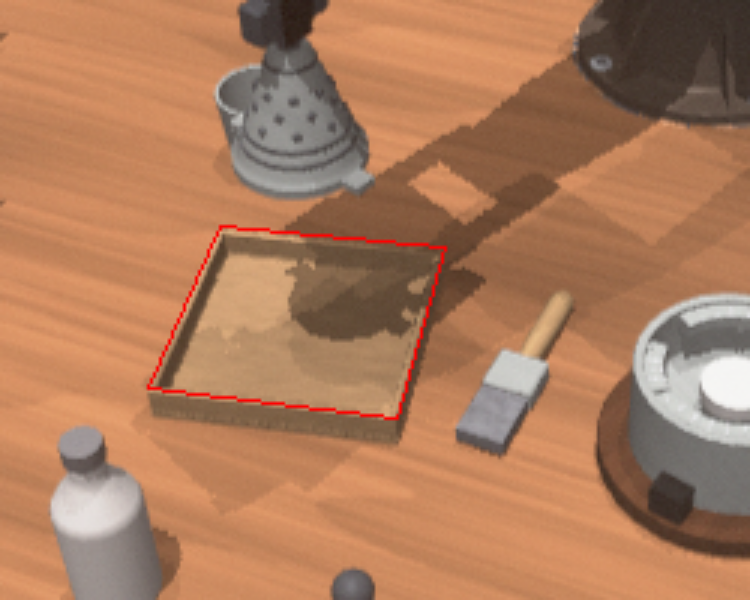

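View pics/w4.png

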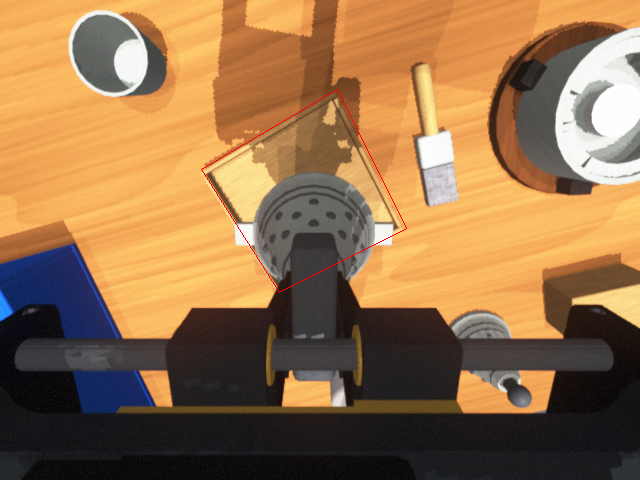

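The tray outline projects accurately onto the tray in both views. I'll correct xy and lower.

```bash
python3 -m handwheel '[[255,0,0.5,-0.2,0,0,0],[255,0.05,1.2,-0.4,0,0,0],[255,0.05,2.1,-0.4,0,0,0],[255,0.05,3,-0.4,0,0,0],[255,0.05,3.8,-0.4,0,0,0]]'|tail -1;   python3 -m handwheel '[[255,0,0.5,0,0,0,0],[255,0,0.8,0,0,0,0],[255,0,0.8,0,0,0,0],[255,0,0.8,0,0,0,0]]'|tail -1;python3 plan.py .5115 -.1693 .1155 74.5
```

```text
opening: 0.02
opening: 0.0198
t 16.83 tcp [ 0.5116 -0.1706  0.1583] yawz 74.51 F [ 0.27 -0.79 -3.28] T [-0.032 -0.044  0.041] op 0.0198 q [-0.44  0.44  1.83  0.    0.87 -1.74]
shift units [-0.015  1.428  0.04 ] turn [-0.      0.0002  0.0003]
```

```bash
python3 -m handwheel '[[255,0,0.3,0,0,0,0],[255,0,0.6,0,0,0,0],[255,0,0.9,0,0,0,0],[255,0,1.1,0,0,0,0],[255,0,1.1,0,0,0,0]]'|tail -1;   python3 -m handwheel '[[255,0,0.05,0,0,0,0],[255,0,0.1,0,0,0,0],[255,0,0.1,0,0,0,0]]'|tail -1;python3 plan.py .5115 -.1693 .1155 74.5
```

```text
opening: 0.0196
opening: 0.0196
t 17.5 tcp [ 0.5113 -0.1708  0.1219] yawz 74.48 F [-0.5   0.06 -4.34] T [-0.046 -0.038  0.019] op 0.0196 q [-0.44  0.49  1.87  0.    0.78 -1.75]
shift units [-0.008  0.213  0.05 ] turn [-0.0001 -0.0003  0.0001]
```

```bash
python3 -m handwheel '[[255,0,0.05,0,0,0,0],[255,0,0.1,0,0,0,0],[255,0,0.1,0,0,0,0]]'|tail -1;python3 plan.py .5115 -.1693 .1155 74.5;   python3 -m handwheel '[[255,0,0.03,0,0,0,0],[255,0,0.06,0,0,0,0],[255,0,0.06,0,0,0,0]]'|tail -1;python3 plan.py .5115 -.1693 .1155 74.5
```

```text
opening: 0.0193
t 17.75 tcp [ 0.5112 -0.1708  0.1188] yawz 74.48 F [-1.01 -0.73 -3.35] T [-0.039 -0.014  0.048] op 0.0193 q [-0.44  0.49  1.87  0.    0.78 -1.75]
shift units [-0.004  0.109  0.049] turn [-0.0001 -0.0003 -0.    ]
opening: 0.0197
t 18.0 tcp [ 0.5112 -0.1708  0.117 ] yawz 74.48 F [ 0.1  -0.07 -4.43] T [ 0.001 -0.044  0.04 ] op 0.0197 q [-0.44  0.49  1.87  0.    0.77 -1.75]
shift units [-0.004  0.049  0.05 ] turn [-0.0001 -0.0003 -0.0002]
```

```bash
python3 -m handwheel '[[255,0,0.02,0,0,0,0],[255,0,0.04,0,0,0,0],[255,0,0.04,0,0,0,0]]'|tail -1;python3 plan.py .5115 -.1693 .1155 74.5 | head -1;   python3 -m handwheel '[[255,0,0.02,0,0,0,0],[255,0,0.03,0,0,0,0],[255,0,0.03,0,0,0,0]]'|tail -1;python3 plan.py .5115 -.1693 .1155 74.5 | head -1
```

```text
opening: 0.0198
t 18.25 tcp [ 0.5112 -0.1707  0.1158] yawz 74.49 F [-0.3   0.25 -4.25] T [-0.056  0.006 -0.001] op 0.0198 q [-0.44  0.5   1.87  0.    0.77 -1.75]
opening: 0.0198
t 18.5 tcp [ 0.5112 -0.1708  0.1149] yawz 74.48 F [ 1.03  0.82 -3.58] T [-0.007 -0.065 -0.01 ] op 0.0198 q [-0.45  0.5   1.88  0.    0.77 -1.75]
```

```bash
python3 -m handwheel '[[255,0,0.02,0,0,0,0],[255,0,0.04,0,0,0,0],[255,0,0.04,0,0,0,0]]'|tail -1;python3 plan.py .5115 -.1693 .1155 74.5 | head -1;   python3 -m handwheel '[[255,0,0.02,0,0,0,0],[255,0,0.03,0,0,0,0],[255,0,0.03,0,0,0,0]]'|tail -1;python3 plan.py .5115 -.1693 .1155 74.5 | head -1
```

```text
opening: 0.0202
t 18.75 tcp [ 0.5112 -0.1707  0.1137] yawz 74.49 F [-0.31  0.19 -5.09] T [-0.053 -0.057  0.003] op 0.0202 q [-0.44  0.5   1.88  0.    0.77 -1.75]
opening: 0.0197
t 19.0 tcp [ 0.5113 -0.1708  0.1128] yawz 74.48 F [ 0.16  0.19 -4.31] T [ 0.035 -0.033 -0.025] op 0.0197 q [-0.44  0.5   1.88  0.    0.76 -1.75]
```

```bash
python3 -m handwheel '[[255,0,0.02,0,0,0,0],[255,0,0.04,0,0,0,0],[255,0,0.04,0,0,0,0]]'|tail -1;python3 plan.py .5115 -.1693 .1155 74.5 | head -1;   python3 -m handwheel '[[255,0,0.02,0,0,0,0],[255,0,0.03,0,0,0,0],[255,0,0.03,0,0,0,0]]'|tail -1;python3 plan.py .5115 -.1693 .1155 74.5 | head -1
python3 - <<'E'
from h import *
import cv2
cv2.imwrite('pics/s5.png',cv2.resize(optics.capture('scene')[150:350,150:400],(750,600)))
E
```

```text
opening: 0.0198
t 19.25 tcp [ 0.5113 -0.1709  0.1127] yawz 74.48 F [-3.61  0.53  7.73] T [0.249 0.707 0.041] op 0.0198 q [-0.45  0.5   1.88 -0.    0.76 -1.75]
opening: 0.0197
t 19.5 tcp [ 0.5113 -0.1709  0.1126] yawz 74.48 F [-7.18  0.86 18.5 ] T [0.529 1.294 0.033] op 0.0197 q [-0.45  0.5   1.88 -0.    0.76 -1.75]
```

View pics/s5.png

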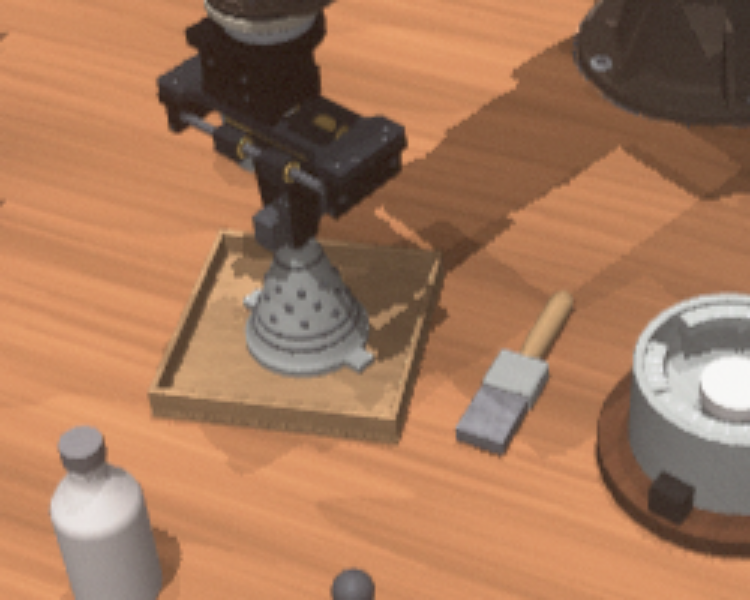

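The cover is standing on the tray floor at crop (307,330), with its ears clear of the walls. I'll relieve the press and open.

```bash
python3 -m handwheel '[[255,0,-0.03,0,0,0,0],[255,0,-0.05,0,0,0,0],[255,0,-0.05,0,0,0,0]]' 10|tail -2;python3 plan.py .5115 -.1693 .1155 74.5 | head -1;   python3 -m handwheel '[[200,0,0,0,0,0,0],[180,0,0,0,0,0,0],[150,0,0,0,0,0,0],[120,0,0,0,0,0,0],[120,0,0,0,0,0,0]]'|tail -1; python3 -m handwheel '[[60,0,0,0,0,0,0],[60,0,0,0,0,0,0],[60,0,0,0,0,0,0],[60,0,0,0,0,0,0]]';python3 plan.py .5115 -.1693 .1155 74.5 | head -1
```

```text
wrist_force: [-2.3, 0.7, 5.2]
opening: 0.0201
t 19.8 tcp [ 0.5114 -0.1709  0.1127] yawz 74.48 F [-2.26  0.67  5.25] T [ 0.009  0.4   -0.053] op 0.0201 q [-0.44  0.5   1.88  0.    0.76 -1.75]
opening: 0.0421
time_s: 20.55
tcp_pos: [0.5113, -0.1707, 0.1123]
tcp_rot: [0.701, -0.701, 0.095, -0.095]
wrist_force: [0.7, 0.5, -0.2]
opening: 0.0681
t 20.55 tcp [ 0.5113 -0.1707  0.1123] yawz 74.49 F [ 0.73  0.5  -0.15] T [ 0.008 -0.041 -0.012] op 0.0681 q [-0.44  0.5   1.88  0.    0.76 -1.75]
```

```bash
python3 -m handwheel '[[60,0,-0.3,0,0,0,0],[60,0,-0.8,0,0,0,0],[60,0,-1.6,0,0,0,0],[60,0,-2.6,0,0,0,0],[60,0,-3.6,0,0,0,0]]'|tail -2; python3 -m handwheel '[[60,0,-1,0,0,0,0],[60,0,-2,0,0,0,0],[60,0,-3,0,0,0,0],[60,0,-3,0,0,0,0],[60,0,-3,0,0,0,0]]'
python3 - <<'E'
from h import *
import cv2
cv2.imwrite('pics/s6.png',optics.capture('scene')); cv2.imwrite('pics/t6.png',optics.capture('top'))
E
```

```text
wrist_force: [1.3, 0.4, 1.1]
opening: 0.0725
time_s: 21.38
tcp_pos: [0.5114, -0.1708, 0.3122]
tcp_rot: [-0.7, 0.701, -0.094, 0.097]
wrist_force: [0.2, 0.2, 0.1]
opening: 0.0726
```

View pics/s6.png

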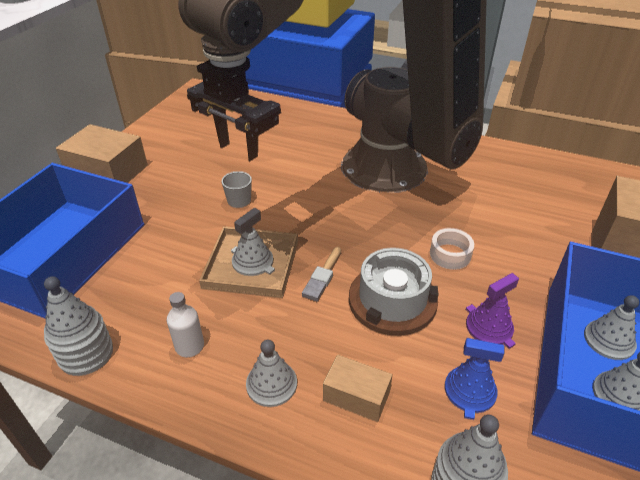

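View pics/t6.png

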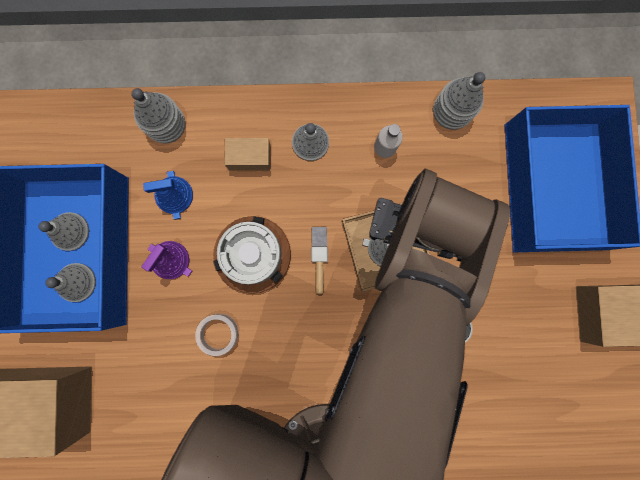

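The cover stands upright in the tray at scene (252,250), and everything else is in its first position. I'll compare the lantern before and after for twist.

Run:
```python
import cv2,numpy as np
f=lambda n:cv2.resize(cv2.imread(n)[210:300,205:295],(400,400),interpolation=cv2.INTER_CUBIC)
cv2.imwrite('pics/cmp.png',np.hstack([f('pics/top0.png'),f('pics/t6.png')]))
```

```text
(no output)
```

View pics/cmp.png

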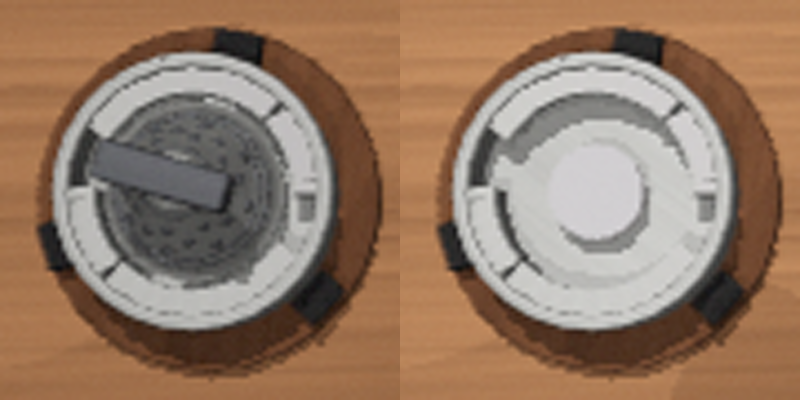

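The lip seams and gaps sit at the same pixels: (277,108) before and (677,108) after, and (110,270) before and (512,270) after. The lantern has not twisted, so I'm handing in.

```bash
python3 -c "
from workcell import manip
print(manip.finish_job())"
```

```text
the job is handed in; nothing more can be done
None
```

The cover is off the lantern and standing upright near the centre of the packing tray. I handed the job in at about 21.4 s of the 69 s allowed; the hand-in gave no verdict.

- **Turning:** I pressed the cover down about 7 mm (12.5 N) and turned it anticlockwise to the stop, felt at about 93°. The torque rose from 0.13 to a peak of 0.71 N m, below the 0.9 N m at which the lantern slips. I then backed off about 2° and lifted it straight out.
- **Setting down:** The cover touched the tray floor about 3 mm lower than I had estimated, so I went down in 1 mm steps. The force reached 18.5 N at contact; I eased it to about 5 N before opening the gripper.
- **Last checks:** The pictures show the cover upright in the tray, the other things where they were, and the gripper clear. The lantern's lip seams are at the same pixels before and after, so I see no twist. From above, the arm partly hides the tray and almost all of the cup, so those two rest on the scene view.

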